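# Stand the shielding can up in its rack

## Robot

A 6-joint arm with a two-finger parallel gripper is mounted at the origin on the work surface; the furniture and walls round the work are solid. World frame = base frame: x ahead of the robot, y to its left, z up, the work surface at z = 0. Lengths are in m, angles in rad, forces in N, time in s.
With the tool pointing down it reaches from about 0.35 to 0.975 m from the base axis. Payload 4.9 kg.
Tool frame: the origin (TCP) lies midway between the tips of the shut fingers; the grasp point (between the pads) lies 19 mm behind it (ctrl.tcp_to_grasp is the distance from the TCP to the grasp point, in m); z points along the fingers, y is the line along which they close (so a half turn about z gives the same grasp; the last joint's range is limited). The gripper opens to 85 mm and grips with 20 to 120 N. Pads are 22 mm wide; open, the fingers measure 114 mm over their backs; the gripper's body (76 mm by 85 mm) begins 54 mm behind the grasp point. The pads swing forward as they close: fully open they stand 13 mm farther back than shut.
Start: joints at [-1.359, 0.053, 1.613, -0, 1.476, -0.119], TCP at [0.203, -0.591, 0.231] pointing down, gripper open.
Joint ranges: [-3.01, 3.01], [-1.01, 2.22], [0.06, 2.58], [-1.02, 4.17], [0.09, 2.62], [-3.14, 3.14]. Speed limits (rad/s): [2.57, 2.57, 3.14, 3.14, 3.14, 3.14].

## Interface

Orientations are given as a rotation vector (axis times angle).
In Python, from station import ctrl, job, get_image, camera_params, get_obs gives the robot as it stands (ctrl), with the cameras as plain functions, the readings as plain functions and the job (job).
- The arm moves only by the shell command python3 jog.py 'ROWS' [FORCE]. ROWS is rows parted by semicolons, their numbers by spaces, 1 to 20 of them, each of 7 numbers: the finger opening in m, then dx, dy, dz in m, then a rotation vector rx, ry, rz in rad; each row is the pose to reach, as a shift and turn from the pose commanded when the command began, along the tool's axes at that moment; what a row does not reach only later rows make up. A row lasts 1/12 s, in which the tool goes at most 0.0417 m and 0.125 rad, less where a joint would pass 70% of its speed; a pose out of reach is approached as far as the arm can. The fingers move at their own pace and stop on an object; FORCE is the grip in N (left out, the last holds). Time passes only in rows, so rows that do not move let the fingers close. It prints the time, the measured TCP pose, the force, the opening and the grip force at its end.
- get_obs(): the state, without advancing time (a new reading comes with each control period).
- get_image(name): name is "scene" or "top" or "wrist"; returns the picture (480x640x3 uint8, red, green, blue); there is no depth.
- camera_params(name): a dict with "fx", "fy", "cx", "cy" (pixels), "T" (4x4, takes a point from camera to world coordinates); the wrist camera has in their place "tool_from_camera" (4x4, takes a point from camera to tool coordinates, whose origin is the TCP and whose axes are the flange's). Camera axes: x right, y down, z forward; pixel columns grow to the right and rows downward; lengths in m; the calibration is good to about 2 mm. A picture is of the moment at which its call begins: read the wrist's pose just before it. camera_params takes no time and is no camera call.
- job.finish_job(): hands the job in; it is judged then, once.
The state is a dict: "t": time; "q": joint angles; "dq": joint speeds; "effort": joint torques, N m; "tool_pos": TCP position; "tool_rot": TCP orientation; "contact_force": force on the tool from outside, world axes, zero at the start; "wrist_torque": the same for the moment, N m; "opening": finger opening in m; "grip_force": force on a finger pad.
Only numpy, scipy, OpenCV 4.12 (cv2) and the standard library are available. Lean on these libraries where they do the work, as an engineer would, in place of code of your own. Each camera call takes 0.05 s, during which the arm holds its last target. There are 200 camera calls.

## Task

Stand the lying aluminium shielding can upright in its rack: first slide it along the bench until its flanged foot butts against the rack's back plate, then lift its open end so that it tips up about that foot, without ever picking its foot up off the bench. When it stands by itself between the cheeks, swing the steel keeper bar fully shut across the front, and leave the dispenser bottle, multimeter and cutters where they are.

Things in the scene. Friction and masses are not known exactly. Their poses are not given: they have to be found in the camera images.
- rack: Fixed aluminium rack, open on top, front and bottom (the can stands on the bench itself). Origin: on the bench, middle of the inner face of its back plate; z up, own +y out of the open front (which looks to the robot's right, yaw within 0.2 of pi), own +x towards the robot. Back plate 128 wide, 6 thick, 160 high, inner face at y = 0.
- can: Loose aluminium can, 0.3 to 0.5 kg, 190 long, closed foot, open mouth. Origin: centre of the foot's underside; own +y runs from foot to mouth (level = lying, up = standing). Starts lying on a flange edge and the collar, axis 40 above the bench, foot between the cheeks 30 to 65 from the back plate, mouth out of the front, within 0.1 rad of the rack's +y.
- can_foot (a point): Centre of the underside of the can's foot (same point as its origin). The foot is a square flange 80 x 80, 6 thick, sides along the can's x and z.
- can_mouth (a point): Centre of the can's open mouth, 190 from the foot along the axis. Round collar 80 outside, 61 inside over the last 10 of the length; behind it the tube is 68 outside, 60 inside, hollow to the foot.
- keeper (a joint): Angle of the keeper bar, rad: 0 = shut, across the rack's front along its -x; growing = open, clockwise from above, stop at 2.6. Starts wide open (2.05 to 2.3), light friction, stays where left. A fingertip pushing its outer side well out from the hinge shuts it; at 0 it meets a stop.
- keeper_hinge (a point): Hinge axis (vertical) of the keeper at mid height of the bar, 140 above the bench, at x = 64, y = 97 in the rack's frame (front edge of the cheek nearer the robot).
- keeper_tip (a point): Free end of the keeper bar, 130 from the hinge at mid height. The bar is steel, 8 thick, 16 high (132 to 148 above the bench), straight out from the hinge.
- flux_bottle: Bystander: white dispenser bottle with needle top, 38 across, 115 high, standing. Origin: centre of its base.
- multimeter: Bystander: yellow and black handheld multimeter, 157x77x47, lying. Origin: centre of its underside.
- cutters: Bystander: side cutters, 61x116x14, lying. Origin: centre of the underside.
- rack_front (a point): Middle of the rack's open front, on the bench: 92 in front of the back plate. Cheeks either side: 150 high, 6 thick, inner faces at x = -58 and +58, from y = 0 to 92 in the rack's frame. Screwed feet outside them are 5 high (screw heads 9), out to x = -86 and +86.

How it is judged:
On the way, in this order (a step that is already met when the one before it is completed fails the run):
1. the can's foot has come up against the back plate (within 20 mm at its centre) while the can still lies, raised by no more than about 24 degrees (angle between can's own y axis and vertical above 1.15 rad and y of can_foot in the frame of rack below 0.02 m).
2. the can stands upright in the rack while the keeper is still open (angle between can's own y axis and vertical below 0.06 rad and y of can_foot in the frame of rack below 0.075 m and value of joint keeper above 0.5 rad), for 0.2 s.
At the end, for the whole second after the job is handed in: The can stands at rest on the bench inside the rack, foot flat (tilt under 0.04 rad), centre of the foot 30 to 58 mm from the back plate and within 25 mm of the rack's middle; the keeper is shut (under 0.1 rad) (angle between can's own y axis and vertical below 0.04 rad and height (world z) of can_foot below 0.005 m and y of can_foot in the frame of rack between 0.03 and 0.058 m and x of can_foot in the frame of rack between -0.025 and 0.025 m and value of joint keeper below 0.1 rad and linear speed of can below 0.02 m/s); the robot touches nothing.
It fails at once if the can is picked up: centre of its foot more than 60 mm above the bench (lying it is 40) (height (world z) of can_foot above 0.06 m).
It fails at once if the dispenser bottle is moved by more than 30 mm (distance of flux_bottle from where it was at the start of the episode above 0.03 m).
It fails at once if the multimeter is moved by more than 30 mm (distance of multimeter from where it was at the start of the episode above 0.03 m).
It fails at once if the cutters are moved by more than 30 mm (distance of cutters from where it was at the start of the episode above 0.03 m).
It also fails if it takes over 64 s, if anything falls off the work surface, if the arm or the gripper's body presses on something with over 40 N, if the wrist force passes 120 N, or if a joint passes its speed limit or range.

## Working session

There is one attempt and no reset: what is moved stays moved. The work goes in short steps, Python scripts to look and compute and a shell command to move; the robot and the scene stay as the last step left them, time stands still between calls to the robot, and variables do not carry over. Pictures are saved under pics/ and viewed, at most 10 in all, crops included, and the job is handed in when it is done.

```bash
ls; mkdir -p pics
python3 - <<'E'
from station import ctrl, job, get_image, camera_params, get_obs
import cv2
o=get_obs(); print(o)
for n in ("top","scene"):
    im=get_image(n); cv2.imwrite(f"pics/{n}0.png",im[...,::-1]); print(n,camera_params(n))
print(camera_params("wrist"))
E
```

```text
jog.py
pics
station.py
{'t': 0.0, 'q': array([-1.35896721e+00,  5.33530560e-02,  1.61428862e+00, -3.44431883e-06,
        1.47597746e+00, -1.19010541e-01]), 'dq': array([-0.00077707, -0.00135031, -0.00093292,  0.00021593,  0.00072359,
        0.00188987]), 'effort': array([ 1.03076782e-03, -3.93674040e+01, -3.70179749e+01, -8.42919394e-05,
        6.90784946e-03, -1.39085509e-05]), 'tool_pos': array([ 0.20288641, -0.59050342,  0.23006858]), 'tool_rot': array([-3.09671115e+00, -5.16982084e-01,  1.52957987e-04]), 'contact_force': array([0.72492137, 0.34021536, 0.91925824]), 'wrist_torque': array([-0.02119923, -0.0162961 ,  0.05203394]), 'grip_force': 0.0, 'opening': 0.08567947382343316}
top {'fx': 461.52036921105554, 'fy': 461.52036921105554, 'cx': 326.1553043269171, 'cy': 241.5586348831054, 'T': array([[ 0.00843929, -0.99780987,  0.06560669,  0.45974976],
       [-0.99994982, -0.00806684,  0.00593984, -0.03493286],
       [-0.0053976 , -0.06565353, -0.99782788,  1.06185054],
       [ 0.        ,  0.        ,  0.        ,  1.        ]])}
scene {'fx': 558.3450990596709, 'fy': 558.3450990596709, 'cx': 318.0816706116083, 'cy': 237.048689271121, 'T': array([[-0.83414645, -0.45937164,  0.30524971,  0.14300761],
       [-0.55153639,  0.69202816, -0.46573021,  0.58339148],
       [ 0.00270185, -0.55684353, -0.83061302,  1.20379558],
       [ 0.        ,  0.        ,  0.        ,  1.        ]])}
{'fx': 412.9444652878339, 'fy': 412.9444652878339, 'cx': 323.89252090803495, 'cy': 239.69064799349883, 'tool_from_camera': array([[-5.15388801e-04, -9.45880295e-01, -3.24515335e-01,
         8.40674300e-02],
       [ 9.99999775e-01, -3.48447820e-04, -5.72542307e-04,
        -3.64964772e-04],
       [ 4.28479825e-04, -3.24515557e-01,  9.45880262e-01,
        -1.43828199e-01],
       [ 0.00000000e+00,  0.00000000e+00,  0.00000000e+00,
         1.00000000e+00]])}
```

View pics/top0.png

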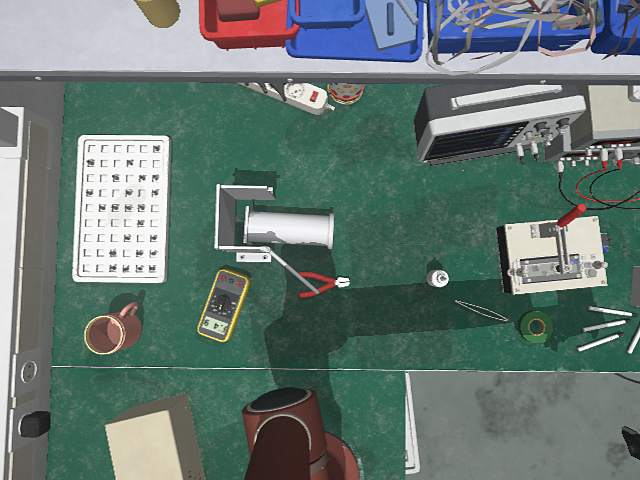

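View pics/scene0.png

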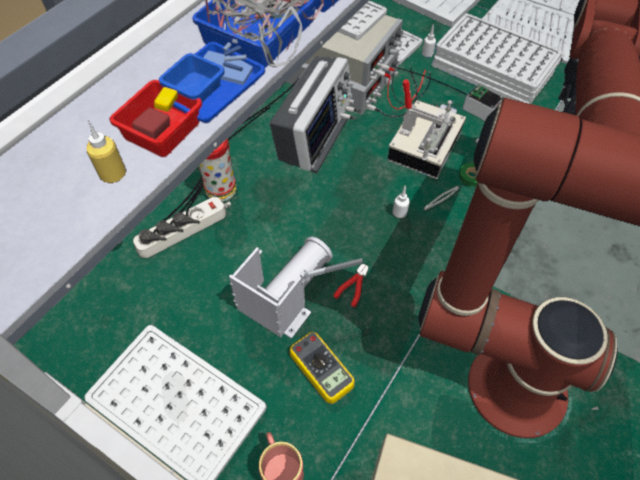

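Top view: the rack is at cols 217-272, rows 185-250, and the can lies at cols 245-333, row about 229. The keeper runs from (268,250) to about (315,290), with the cutters at (325,286), the multimeter at (223,305) and the bottle at (438,278). The scene view shows the same layout. I'll enlarge it.

Run:
```python
import cv2
a=cv2.imread("pics/top0.png")[178:298,205:365]; cv2.imwrite("pics/topc.png",cv2.resize(a,(800,600),interpolation=cv2.INTER_CUBIC))
a=cv2.imread("pics/scene0.png")[225:345,225:385]; cv2.imwrite("pics/scenec.png",cv2.resize(a,(800,600),interpolation=cv2.INTER_CUBIC))
```

```text
(no output)
```

View pics/topc.png

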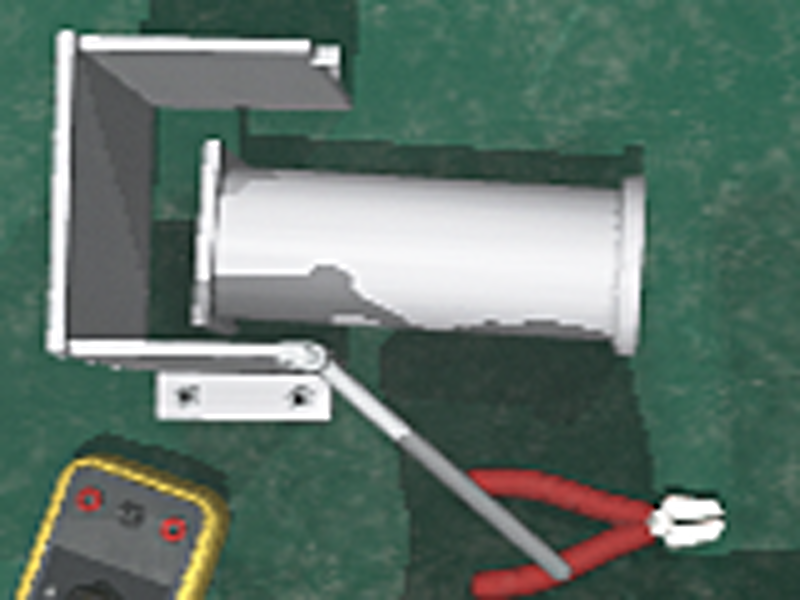

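View pics/scenec.png

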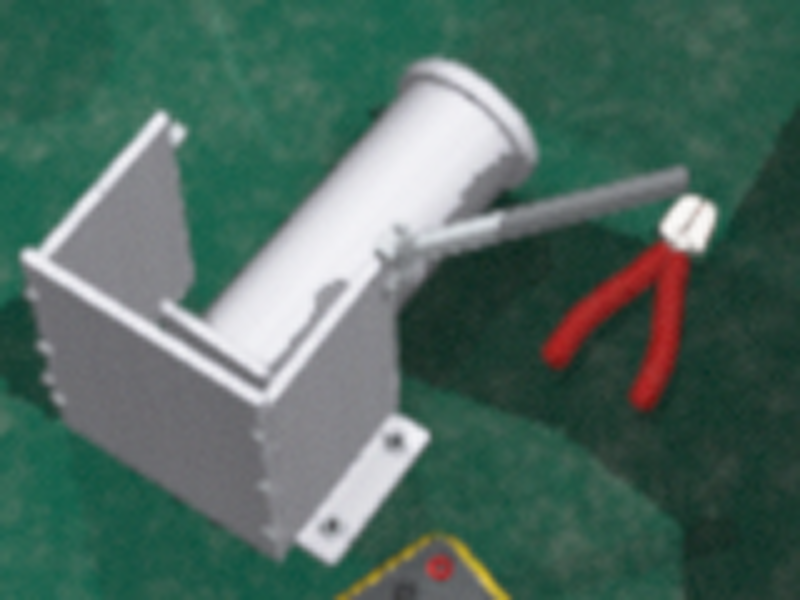

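The crop gives clear points for the back plate top, the hinge at (312,355), the tip at (562,575), the flange's top edge and the collar ends. Next I'll compute poses.

```bash
cat > h.py <<'E'
import numpy as np
from station import ctrl, job, get_image, camera_params, get_obs
from scipy.spatial.transform import Rotation as R
def px(cam,u,v,z):
    p=camera_params(cam);T=p["T"]
    d=T[:3,:3]@np.array([(u-p["cx"])/p["fx"],(v-p["cy"])/p["fy"],1])
    return T[:3,3]+d*(z-T[2,3])/d[2]
def proj(cam,P):
    p=camera_params(cam);T=p["T"]
    c=T[:3,:3].T@(np.array(P)-T[:3,3]); return np.array([p["fx"]*c[0]/c[2]+p["cx"],p["fy"]*c[1]/c[2]+p["cy"]])
E
python3 - <<'E'
from h import *
np.set_printoptions(precision=4,suppress=True)
pt=lambda u,v,z:px("top",205+u/5,178+v/5,z)
ps=lambda u,v,z:px("scene",225+u/5,225+v/5,z)
for n,a in dict(bpA=pt(76,33,.16),bpB=pt(68,353,.16),bpoutA=pt(58,33,.16),bpoutB=pt(48,353,.16),ckA=pt(310,46,.15),hinge=pt(312,355,.15),tip=pt(562,575,.148),flA=pt(212,141,.08),flB=pt(200,325,.08),coA=pt(642,178,.04),coB=pt(632,355,.04),coTop=pt(640,250,.08),
 s_hinge=ps(395,245,.15),s_tip=ps(687,180,.14),s_bpL=ps(30,253,.16),s_bpR=ps(265,402,.16), s_flL=ps(165,305,.08),s_flR=ps(265,370,.08),s_coTop=ps(437,72,.08),s_coR=ps(533,150,.04),
 cutjaw=pt(690,520,.01), meterTop=pt(95,458,.04),meterR=pt(222,500,.04)).items(): print(n,a)
E
```

```text
bpA [0.6302 0.1808 0.16  ]
bpB [0.5035 0.181  0.16  ]
bpoutA [0.6301 0.188  0.16  ]
bpoutB [0.5035 0.1888 0.16  ]
ckA [0.6275 0.0895 0.15  ]
hinge [0.504  0.0867 0.15  ]
tip [ 0.4181 -0.0131  0.148 ]
flA [0.5989 0.1405 0.08  ]
flB [0.5198 0.144  0.08  ]
coA [ 0.5895 -0.0445  0.04  ]
coB [ 0.5105 -0.0406  0.04  ]
coTop [ 0.5534 -0.0435  0.08  ]
s_hinge [0.5024 0.0902 0.15  ]
s_tip [ 0.4161 -0.0141  0.14  ]
s_bpL [0.6276 0.1849 0.16  ]
s_bpR [0.5017 0.187  0.16  ]
s_flL [0.5962 0.1418 0.08  ]
s_flR [0.5385 0.1435 0.08  ]
s_coTop [ 0.5637 -0.0334  0.08  ]
s_coR [ 0.5137 -0.0432  0.04  ]
cutjaw [ 0.4372 -0.0677  0.01  ]
meterTop [0.4629 0.1967 0.04  ]
meterR [0.4449 0.1401 0.04  ]
```

Rack origin is about (0.566, 0.182) with yaw about π. The can's foot is about (0.559, 0.145) and its mouth (0.550, -0.043). My plan is to pinch the top of the collar wall with one finger inside the mouth and the tool nearly level, push the can to the plate, then rotate it rigidly up along a "ladder" path. First I'll check that the tilted pose is reachable.

```bash
cat >> h.py <<'E'
np.set_printoptions(precision=4,suppress=True)
def Rt(a,yaw=-.048): return R.from_euler('z',yaw)*R.from_euler('x',np.pi+np.radians(a))
# reference pose of the next command: last commanded pose ~ measured pose
def row(P,rot,p0,r0):
    r0=R.from_rotvec(r0); d=r0.inv().apply(np.array(P)-p0); w=(r0.inv()*rot).as_rotvec()
    return np.round(d,4),np.round(w,4),"rows>=%.1f"%max(np.linalg.norm(d)/.0417,np.linalg.norm(w)/.125)
def now(): o=get_obs(); return o["tool_pos"],o["tool_rot"]
E
python3 - <<'E'
from h import *
p,r=now()
print(row((.3,-.4,.29),Rt(0),p,r)); print(row((.551,-.16,.25),Rt(0),p,r)); print(row((.551,-.14,.2),Rt(80),p,r))
E
```

```text
(array([ 0.1537, -0.1488, -0.0595]), array([-0.0019,  0.0001,  0.3788]), 'rows>=5.3')
(array([ 0.4691, -0.2942, -0.0192]), array([-0.0019,  0.0001,  0.3788]), 'rows>=13.3')
(array([ 0.4756, -0.313 ,  0.0309]), array([1.3765, 0.2643, 0.3148]), 'rows>=13.7')
```

```bash
python3 jog.py '0.045 0.154 -0.149 -0.06 0 0 0.379;0.045 0.154 -0.149 -0.06 0 0 0.379;0.045 0.154 -0.149 -0.06 0 0 0.379;0.045 0.154 -0.149 -0.06 0 0 0.379;0.045 0.154 -0.149 -0.06 0 0 0.379;0.045 0.469 -0.294 -0.02 0 0 0.379;0.045 0.469 -0.294 -0.02 0 0 0.379;0.045 0.469 -0.294 -0.02 0 0 0.379;0.045 0.469 -0.294 -0.02 0 0 0.379;0.045 0.469 -0.294 -0.02 0 0 0.379;0.045 0.469 -0.294 -0.02 0 0 0.379;0.045 0.469 -0.294 -0.02 0 0 0.379;0.045 0.469 -0.294 -0.02 0 0 0.379;0.045 0.469 -0.294 -0.02 0 0 0.379;0.045 0.469 -0.294 -0.02 0 0 0.379;0.045 0.469 -0.294 -0.02 0 0 0.379' 30
python3 - <<'E'
from h import *
print(get_obs()["q"]); p,r=now(); print(row((.551,-.16,.25),Rt(40),p,r)); print(row((.551,-.16,.25),Rt(80),p,r))
E
```

```text
t: 1.43
tool_pos: [0.5513, -0.1594, 0.2502]
tool_rot: [-3.14, 0.071, 0.003]
contact_force: [-0.3, -1.2, 0.5]
opening: 0.0451
grip_force: 0.0
[-0.4109 -0.0777  1.7107 -0.0004  1.5107  1.2053]
(array([-0.0003,  0.0006,  0.0002]), array([0.6977, 0.0029, 0.0018]), 'rows>=5.6')
(array([-0.0003,  0.0006,  0.0002]), array([1.3958, 0.0036, 0.0007]), 'rows>=11.2')
```

```bash
python3 jog.py '0.045 0 0 0 1.396 0 0;0.045 0 0 0 1.396 0 0;0.045 0 0 0 1.396 0 0;0.045 0 0 0 1.396 0 0;0.045 0 0 0 1.396 0 0;0.045 0 0 0 1.396 0 0;0.045 0 0 0 1.396 0 0;0.045 0 0 0 1.396 0 0;0.045 0 0 0 1.396 0 0;0.045 0 0 0 1.396 0 0;0.045 0 0 0 1.396 0 0;0.045 0 0 0 1.396 0 0;0.045 0 0 0 1.396 0 0'
python3 - <<'E'
from h import *
import cv2
print(get_obs()["q"]); p,r=now()
print(row((.551,-.095,.072),Rt(80),p,r))
cv2.imwrite("pics/scene1.png",get_image("scene")[...,::-1])
E
```

```text
t: 2.52
tool_pos: [0.5499, -0.1614, 0.2489]
tool_rot: [-1.743, 0.047, -0.033]
contact_force: [0.4, 0.2, -0.3]
opening: 0.045
grip_force: 0.0
[-0.7907  0.4039  1.581   1.0414  2.1404  0.9351]
(array([-0.0016,  0.1628,  0.0959]), array([-0.0014, -0.0017, -0.0045]), 'rows>=4.5')
```

View pics/scene1.png

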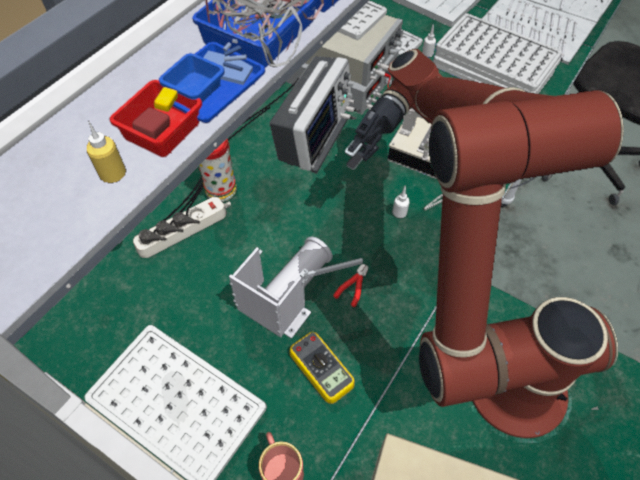

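The tilted pose is reachable, with the gripper pointing at the rack at (365,145). The wrist sits near the scope and the fixture at (425,140), so I'll triangulate those before lowering.

Run:
```python
from h import *
def tri(a,b):
    A=[];B=[]
    for cam,(u,v) in (("top",a),("scene",b)):
        c=camera_params(cam)["T"][:3,3]; d=px(cam,u,v,0)-c; d/=np.linalg.norm(d); M=np.eye(3)-np.outer(d,d); A.append(M);B.append(M@c)
    return np.linalg.lstsq(np.vstack(A),np.hstack(B),rcond=None)[0]
print("lever tip",tri((580,208),(406,83)));print("fixture corner far-left",tri((500,226),(417,108)),"near-left",tri((508,293),(388,152)))
print("scope near corner top", tri((430,163),(305,165)), tri((418,115),(280,128)))
p,r=now();print(row((.551,-.10,.11),Rt(75),p,r),row((.551,-.10,.072),Rt(75),p,r)); print(row((.551,-.10,.18),Rt(75),p,r))
for z in(0,.05,.08):print(px("top",500,226,z),px("top",508,293,z),px("top",498,226,z))
```

```text
lever tip [ 0.579  -0.4924  0.2243]
fixture corner far-left [ 0.5084 -0.3277  0.3073] near-left [ 0.4674 -0.3215  0.2089]
scope near corner top [ 0.7183 -0.2535  0.0404] [ 0.7645 -0.2002  0.2012]
(array([-0.0025,  0.1278,  0.085 ]), array([-0.0857, -0.0013, -0.0013]), 'rows>=3.7') (array([-0.0024,  0.1652,  0.0917]), array([-0.0857, -0.0013, -0.0013]), 'rows>=4.5')
(array([-0.0025,  0.0589,  0.0728]), array([-0.0857, -0.0013, -0.0013]), 'rows>=2.2')
[ 0.5688 -0.4292  0.    ] [ 0.4152 -0.445   0.    ] [ 0.5687 -0.4246  0.    ]
[ 0.5636 -0.4107  0.05  ] [ 0.4173 -0.4257  0.05  ] [ 0.5636 -0.4063  0.05  ]
[ 0.5606 -0.3995  0.08  ] [ 0.4185 -0.4141  0.08  ] [ 0.5605 -0.3953  0.08  ]
```

Run:
```python
from h import *
p,r=now();
for P in((.551,-.065,.2),(.551,-.065,.074)): print(row(P,Rt(75),p,r))
```

```text
(array([-0.0043,  0.0331,  0.1037]), array([-0.0857, -0.0013, -0.0013]), 'rows>=2.6')
(array([-0.0042,  0.1571,  0.1257]), array([-0.0857, -0.0013, -0.0013]), 'rows>=4.8')
```

```bash
python3 jog.py '0.045 -0.004 0.033 0.104 -0.086 0 0;0.045 -0.004 0.033 0.104 -0.086 0 0;0.045 -0.004 0.033 0.104 -0.086 0 0;0.045 -0.004 0.073 0.111 -0.086 0 0;0.045 -0.004 0.113 0.118 -0.086 0 0;0.045 -0.004 0.157 0.126 -0.086 0 0;0.045 -0.004 0.157 0.126 -0.086 0 0;0.045 -0.004 0.157 0.126 -0.086 0 0;0.045 -0.004 0.157 0.126 -0.086 0 0'
python3 - <<'E'
from h import *
import cv2
print(get_obs()["q"]); p,r=now()
print(row((.551,-.019,.070),Rt(75),p,r))
a=get_image("wrist"); b=get_image("top")[170:290,210:370]; 
cv2.imwrite("pics/w1.png",np.hstack([cv2.resize(a,(400,300)),cv2.resize(b,(400,300))])[...,::-1])
E
```

```text
t: 3.32
tool_pos: [0.5531, -0.0648, 0.0777]
tool_rot: [-1.833, 0.041, -0.038]
contact_force: [0.8, 0.7, 0.9]
opening: 0.0448
grip_force: 0.0
[-0.6716  0.5275  1.719   0.9552  1.8513  0.716 ]
(array([-0.0043, -0.0044,  0.046 ]), array([ 0.001 , -0.001 ,  0.0042]), 'rows>=1.1')
```

View pics/w1.png

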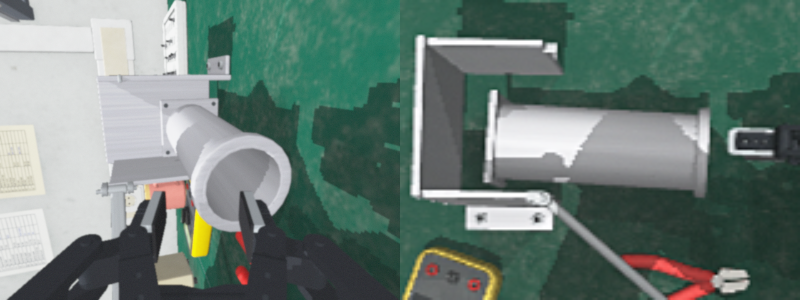

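Run:
```python
from h import *
print("tip",px("top",343,226,.1),px("top",343,226,.08),"mouth",px("top",331,212.8,.04),px("top",331,248.8,.04))
print(proj("top",(.551,-.0435,.04)),proj("top",(.5531,-.0648,.0777)),proj("top",(.5531,-.075,.1)))
# wrist: project predicted mouth rim points
p=camera_params("wrist");T=p["tool_from_camera"];t,r=now()
for P in((.551,-.0435,.04),(.591,-.0435,.04),(.511,-.0435,.04),(.551,-.0435,.08),(.551,-.0435,.0)):
    c=T[:3,:3].T@(R.from_rotvec(r).inv().apply(np.array(P)-t)-T[:3,3]); print(P,.625*np.array([p["fx"]*c[0]/c[2]+p["cx"],p["fy"]*c[1]/c[2]+p["cy"]]))
```

```text
tip [ 0.5559 -0.0642  0.1   ] [ 0.5579 -0.0648  0.08  ] mouth [ 0.5912 -0.0391  0.04  ] [ 0.5109 -0.0397  0.04  ]
[332.8391 230.8063] [342.9564 228.3422] [348.1618 227.3764]
(0.551, -0.0435, 0.04) [246.5255 186.0963]
(0.591, -0.0435, 0.04) [248.7602 133.5723]
(0.511, -0.0435, 0.04) [244.5346 232.8927]
(0.551, -0.0435, 0.08) [194.2804 192.6131]
(0.551, -0.0435, 0.0) [293.6217 180.2217]
```

Run:
```python
from h import *
p,r=now(); print(p,r, row((.551,-.019,.0695),Rt(75),p,r))
```

```text
[ 0.5536 -0.0653  0.0784] [-1.8351  0.0397 -0.0395] (array([-0.0049, -0.0035,  0.0468]), array([ 0.0028, -0.0017,  0.006 ]), 'rows>=1.1')
```

```bash
python3 jog.py '0.045 -0.005 -0.004 0.012 0 0 0;0.045 -0.005 -0.004 0.03 0 0 0;0.045 -0.005 -0.004 0.047 0 0 0;0.045 -0.005 -0.004 0.047 0 0 0'
python3 - <<'E'
from h import *
import cv2
p,r=now()
print(p,row((.551,-.019,.0695),Rt(75),p,r))
a=get_image("wrist"); b=get_image("scene")[220:310,270:390]; 
cv2.imwrite("pics/w2.png",np.hstack([cv2.resize(a,(400,300)),cv2.resize(b,(400,300))])[...,::-1])
E
```

```text
t: 3.75
tool_pos: [0.5481, -0.014, 0.0665]
tool_rot: [-1.831, 0.042, -0.031]
contact_force: [-0.4, 0.3, -0.6]
opening: 0.0449
grip_force: 0.0
[ 0.5481 -0.014   0.0665] (array([ 0.0031, -0.0016, -0.0054]), array([-0.0013,  0.0028, -0.0001]), 'rows>=0.2')
```

View pics/w2.png

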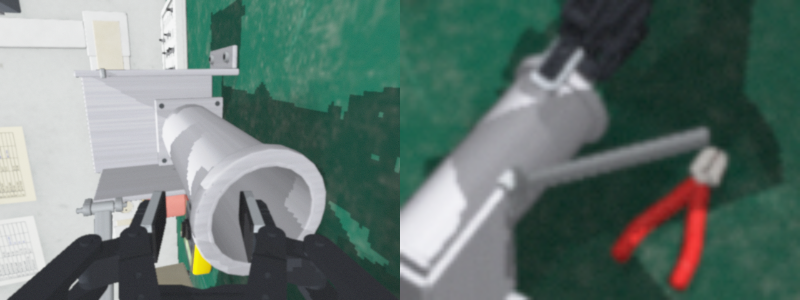

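The outer finger is above the collar and the inner finger is in the bore. I'll close on the wall.

```bash
python3 jog.py '0.045 0.002 0 -0.003 0 0 0;0 0.002 0 -0.003 0 0 0;0 0.002 0 -0.003 0 0 0;0 0.002 0 -0.003 0 0 0;0 0.002 0 -0.003 0 0 0;0 0.002 0 -0.003 0 0 0;0 0.002 0 -0.003 0 0 0;0 0.002 0 -0.003 0 0 0;0 0.002 0 -0.003 0 0 0' 50
python3 - <<'E'
from h import *
p,r=now();print(p,np.degrees(R.from_rotvec(r).as_euler('zyx')))
E
```

```text
t: 4.6
tool_pos: [0.5514, -0.0208, 0.0683]
tool_rot: [-1.83, 0.044, -0.036]
contact_force: [-0.3, -1.1, 5.7]
opening: 0.011
grip_force: 45.8
[ 0.5514 -0.0208  0.0683] [   0.6324    2.7248 -104.9055]
```

```bash
python3 jog.py '0 0.002 -0.002 0.008 0 0 0;0 0.003 -0.004 0.016 0 0 0;0 0.005 -0.006 0.023 0 0 0;0 0.006 -0.008 0.030 0 0 0;0 0.006 -0.008 0.030 0 0 0' ;  python3 jog.py '0 0 0 0.001 0 0 0;0 0 -0.001 0.003 0 0 0;0 0 -0.001 0.005 0 0 0;0 0 -0.001 0.005 0 0 0'
python3 - <<'E'
from h import *
import cv2
p,r=now();print(p)
a=get_image("scene")[220:310,270:390]; b=get_image("top")[170:260,210:330]; 
cv2.imwrite("pics/w3.png",np.hstack([cv2.resize(a,(400,300)),cv2.resize(b,(400,300))])[...,::-1])
E
```

```text
t: 5.02
tool_pos: [0.5588, 0.0109, 0.0683]
tool_rot: [-1.83, 0.043, -0.035]
contact_force: [1.1, 2.5, 4.8]
opening: 0.0113
grip_force: 45.5
t: 5.35
tool_pos: [0.5593, 0.0149, 0.0683]
tool_rot: [-1.83, 0.043, -0.036]
contact_force: [0.2, -4.0, 6.8]
opening: 0.011
grip_force: 46.3
[0.5593 0.0149 0.0683]
```

View pics/w3.png

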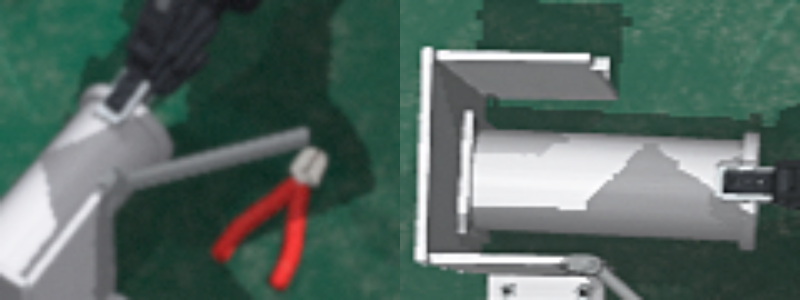

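The flange is now about 4 mm from the plate and the can is still lying, so step 1 is met. Next I'll work out the ladder tip-up path.

Run:
```python
from h import *
print("flange",px("top",228.9,221,.08))
p,r=now(); r0=R.from_rotvec(r); R0=r0.as_matrix()
F0=np.array([.1775,.04]); off=np.array([p[1],p[2]])-F0
for th in np.append(np.arange(.1,1.55,.1),1.571):
    c,s=np.cos(th),np.sin(th); M=np.array([[c,s],[-s,c]])  # -y -> +z
    g=.0045+.002*min(1,th/.3)
    F=np.array([.182-(g+.04*s),.04*c+.0015*np.sin(2*th)])
    T=F+M@off; d=np.array([0,*(T-[p[1],p[2]])]); dt=R0.T@d
    print("0 0 %.3f %.3f %.3f 0 0;"%(dt[1],dt[2],-th), T)
```

```text
flange [0.5667 0.1795 0.08  ]
0 0 -0.015 -0.005 -0.100 0 0; [0.0139 0.0845]
0 0 -0.030 -0.008 -0.200 0 0; [0.0145 0.0998]
0 0 -0.045 -0.010 -0.300 0 0; [0.0167 0.1141]
0 0 -0.059 -0.009 -0.400 0 0; [0.0212 0.1273]
0 0 -0.072 -0.006 -0.500 0 0; [0.0272 0.1391]
0 0 -0.084 -0.002 -0.600 0 0; [0.0347 0.1496]
0 0 -0.094 0.005 -0.700 0 0; [0.0436 0.1584]
0 0 -0.104 0.013 -0.800 0 0; [0.0538 0.1657]
0 0 -0.112 0.022 -0.900 0 0; [0.0653 0.1713]
0 0 -0.119 0.033 -1.000 0 0; [0.0778 0.1751]
0 0 -0.125 0.046 -1.100 0 0; [0.0913 0.1771]
0 0 -0.129 0.060 -1.200 0 0; [0.1057 0.1773]
0 0 -0.131 0.075 -1.300 0 0; [0.1207 0.1757]
0 0 -0.132 0.091 -1.400 0 0; [0.1363 0.1723]
0 0 -0.131 0.107 -1.500 0 0; [0.1523 0.1672]
0 0 -0.129 0.120 -1.571 0 0; [0.1638 0.1626]
```

Run:
```python
from h import *
p,r=now(); r0=R.from_rotvec(r); R0=r0.as_matrix()
F0=np.array([.181,.04]); off=np.array([p[1],p[2]])-F0
for th in np.append(np.arange(.1,1.55,.1),1.571):
    c,s=np.cos(th),np.sin(th); M=np.array([[c,s],[-s,c]])
    g=.001+.004*min(1,th/.3)
    F=np.array([.182-(g+.04*s),.04*c+.0015*np.sin(2*th)])
    T=F+M@off; dt=R0.T@np.array([0,*(T-[p[1],p[2]])])
    print("0 0 %.3f %.3f %.2f 0 0;"%(dt[1],dt[2],-th),end="")
```

```text
0 0 -0.016 -0.006 -0.10 0 0;0 0 -0.031 -0.010 -0.20 0 0;0 0 -0.045 -0.012 -0.30 0 0;0 0 -0.060 -0.011 -0.40 0 0;0 0 -0.073 -0.008 -0.50 0 0;0 0 -0.085 -0.004 -0.60 0 0;0 0 -0.096 0.003 -0.70 0 0;0 0 -0.106 0.011 -0.80 0 0;0 0 -0.115 0.021 -0.90 0 0;0 0 -0.122 0.032 -1.00 0 0;0 0 -0.128 0.045 -1.10 0 0;0 0 -0.132 0.059 -1.20 0 0;0 0 -0.134 0.074 -1.30 0 0;0 0 -0.135 0.090 -1.40 0 0;0 0 -0.135 0.108 -1.50 0 0;0 0 -0.133 0.120 -1.57 0 0;
```

```bash
python3 jog.py '0 0 -0.016 -0.006 -0.10 0 0;0 0 -0.031 -0.010 -0.20 0 0;0 0 -0.045 -0.012 -0.30 0 0;0 0 -0.060 -0.011 -0.40 0 0;0 0 -0.073 -0.008 -0.50 0 0;0 0 -0.085 -0.004 -0.60 0 0;0 0 -0.096 0.003 -0.70 0 0;0 0 -0.096 0.003 -0.70 0 0;0 0 -0.096 0.003 -0.70 0 0'
python3 - <<'E'
from h import *
import cv2
p,r=now();print(p,np.degrees(R.from_rotvec(r).as_euler('zyx')),get_obs()["q"])
# remaining path from ideal th=.7
F=lambda th:np.array([.182-(.005+.04*np.sin(th)),.04*np.cos(th)+.0015*np.sin(2*th)])
R0=R.from_rotvec(r).as_matrix(); off=p[1:]-F(.7)
for th in np.append(np.arange(.8,1.55,.1),1.571):
    e=th-.7;c,s=np.cos(e),np.sin(e); T=F(th)+np.array([[c,s],[-s,c]])@off; dt=R0.T@np.array([0,*(T-p[1:])])
    print("0 0 %.3f %.3f %.2f 0 0;"%(dt[1],dt[2],-e),end="")
a=get_image("scene")[200:320,225:385]; cv2.imwrite("pics/s4.png",cv2.resize(a,(640,480))[...,::-1])
E
```

```text
t: 6.2
tool_pos: [0.5617, 0.0436, 0.1625]
tool_rot: [-2.533, 0.055, -0.028]
contact_force: [-0.6, -6.5, 11.0]
opening: 0.0108
grip_force: 50.0
[0.5617 0.0436 0.1625] [   1.929     1.8496 -145.1946] [-0.3384  0.0137  1.8586  0.5838  1.4787  1.1582]
0 0 -0.013 -0.000 -0.10 0 0;0 0 -0.026 0.002 -0.20 0 0;0 0 -0.039 0.006 -0.30 0 0;0 0 -0.051 0.013 -0.40 0 0;0 0 -0.064 0.021 -0.50 0 0;0 0 -0.075 0.031 -0.60 0 0;0 0 -0.086 0.043 -0.70 0 0;0 0 -0.097 0.057 -0.80 0 0;0 0 -0.104 0.067 -0.87 0 0;
```

View pics/s4.png

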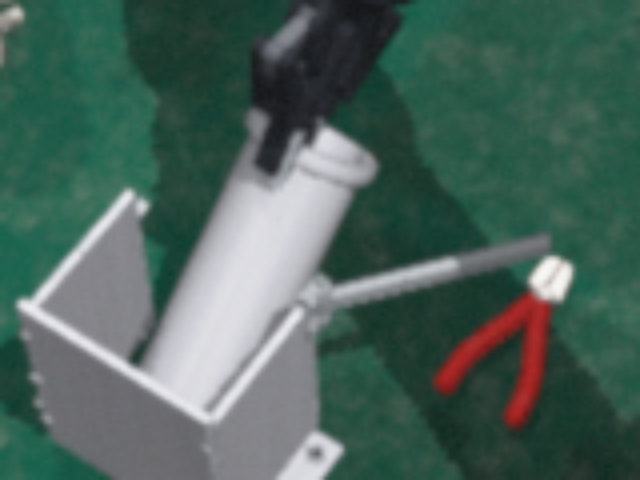

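The can rises cleanly at about 40° with low forces. Continuing, biased 2 mm upward.

```bash
python3 jog.py '0 0 -0.015 -0.001 -0.10 0 0;0 0 -0.028 0.001 -0.20 0 0;0 0 -0.041 0.005 -0.30 0 0;0 0 -0.053 0.012 -0.40 0 0;0 0 -0.066 0.020 -0.50 0 0;0 0 -0.077 0.030 -0.60 0 0;0 0 -0.088 0.042 -0.70 0 0;0 0 -0.099 0.056 -0.80 0 0;0 0 -0.099 0.056 -0.80 0 0;0 0 -0.099 0.056 -0.80 0 0'
python3 - <<'E'
from h import *
import cv2
p,r=now();print(p,np.degrees(R.from_rotvec(r).as_euler('zyx')),get_obs()["q"])
a=get_image("scene")[200:320,225:345]; b=get_image("top")[160:280,210:330]; cv2.imwrite("pics/s5.png",np.hstack([cv2.resize(a,(400,400)),cv2.resize(b,(400,400))])[...,::-1])
E
```

```text
t: 7.08
tool_pos: [0.5663, 0.1599, 0.171]
tool_rot: [2.953, -0.064, -0.003]
contact_force: [-1.1, 4.4, 9.9]
opening: 0.0103
grip_force: 50.3
[0.5663 0.1599 0.171 ] [  2.4446  -0.3307 169.2562] [ 0.2345  0.0565  1.7197 -0.1831  1.4177  1.8813]
```

View pics/s5.png

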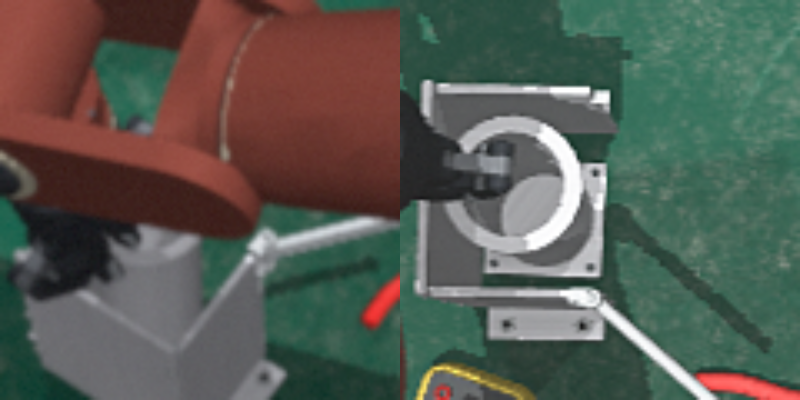

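Run:
```python
from h import *
q=lambda u,v,z:px("top",210+(u-400)/3.333,160+v/3.333,z)
print("mouth",q(515,183,.19),"foot corners",q(606,164,.006),q(602,277,.006),q(485,274,.006),"rack bp",q(434,85,.16),q(426,293,.16),"cheek end",q(590,92,.15),"hinge",q(585,297,.15))
```

```text
mouth [0.5666 0.126  0.19  ] foot corners [0.6029 0.0972 0.006 ] [0.5246 0.0987 0.006 ] [0.526  0.1794 0.006 ] rack bp [0.6284 0.1808 0.16  ] [0.5049 0.1826 0.16  ] cheek end [0.6267 0.0895 0.15  ] hinge [0.5038 0.0904 0.15  ]
```

The foot is at rack y ≈ 43 mm and the can is tilted by about 0.07 rad. I'll finish the tilt and then release.

```bash
python3 jog.py '0 0 -0.006 0 -0.035 0 0;0 0 -0.0124 0.001 -0.07 0 0;0 0 -0.0124 0.001 -0.07 0 0;0 0 -0.0124 0.001 -0.07 0 0'
python3 - <<'E'
from h import *
import cv2
p,r=now();print(p,np.degrees(R.from_rotvec(r).as_euler('zyx')))
b=get_image("top")[160:280,210:330]; cv2.imwrite("pics/s6.png",cv2.resize(b,(600,600),interpolation=cv2.INTER_CUBIC)[...,::-1])
E
```

```text
t: 7.52
tool_pos: [0.5668, 0.1691, 0.1677]
tool_rot: [2.881, -0.067, -0.007]
contact_force: [-2.5, 2.3, 9.0]
opening: 0.0106
grip_force: 51.3
[0.5668 0.1691 0.1677] [  2.5942  -0.6095 165.1466]
```

View pics/s6.png

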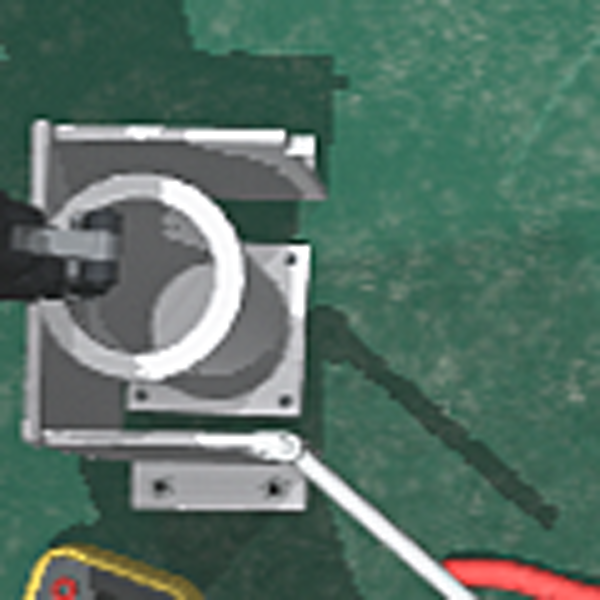

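Upright: the mouth centre is at px (238.8,215.4), nearly above the foot. Releasing and retreating upward.

```bash
python3 jog.py '0.028 0 0 0 0 0 0;0.028 0 0 0 0 0 0;0.028 0 0 0 0 0 0;0.028 0 0 0 0 0 0;0.028 0 0 0 0 0 0;0.028 0 0.003 -0.010 0 0 0;0.028 0 0.006 -0.024 0 0 0;0.028 0 0.015 -0.055 0 0 0;0.02 0 0.024 -0.09 0 0 0;0 0 0.026 -0.12 0 0 0;0 0 0.026 -0.12 0 0 0;0 0 0.026 -0.12 0 0 0;0 0 0.026 -0.12 0 0 0'
python3 - <<'E'
from h import *
p,r=now();print(p,np.degrees(R.from_rotvec(r).as_euler('zyx')),get_obs()["q"])
# keeper geometry
h=np.array([.503,.087]); t=np.array([.417,-.0135]); print("bar dir",(t-h)/np.linalg.norm(t-h),np.linalg.norm(t-h), "angle",np.arctan2(-(t-h)[1],-(t-h)[0]))
for P in((.566,.13,.32),(.44,-.07,.30),(.44,-.07,.15)): print(row(P,Rt(0,0),p,r))
for a in (2.2,1.8,1.5,1.2,.9,.6,.3,.1,0): 
    pass
E
```

```text
t: 8.65
tool_pos: [0.5663, 0.1741, 0.29]
tool_rot: [2.881, -0.069, -0.007]
contact_force: [0.3, -0.3, 0.0]
opening: -0.0002
grip_force: 0.0
[0.5663 0.1741 0.29  ] [  2.6785  -0.6421 165.1462] [ 0.2875  0.0169  1.5678 -0.2457  1.6409  1.8995]
bar dir [-0.6502 -0.7598] 0.1322733911261067 angle 0.8629900626835134
(array([ 0.0019,  0.0503, -0.0176]), array([ 0.2595,  0.0051, -0.0479]), 'rows>=2.1')
(array([-0.1144,  0.2441,  0.0544]), array([ 0.2595,  0.0051, -0.0479]), 'rows>=6.6')
(array([-0.1146,  0.2056,  0.1993]), array([ 0.2595,  0.0051, -0.0479]), 'rows>=7.4')
```

The can is released and the arm is clear. Next I'll plan the keeper sweep, with the fingertip on the trailing side following an arc.

Run:
```python
from h import *
p,r=now()
print(row((.43,.06,.30),Rt(0,0),p,r)); print(row((.414,.038,.30),Rt(0,0),p,r)); print(row((.414,.038,.133),Rt(0,0),p,r))
h=np.array([.503,.087])
for k in np.append(2.28,np.arange(2.1,-.01,-.21)):
    u=np.array([np.cos(k),-np.sin(k)]); tau=np.array([np.sin(k),np.cos(k)])
    off=.004+.011*abs(tau[0])+.0145*abs(tau[1]); c=h+.095*u-off*tau
    d=c-[.414,.038]; print("%.2f"%k,c,"0 %.3f %.3f 0 0 0 0;"%(d[0],-d[1]))
```

```text
(array([-0.1306,  0.1191,  0.0212]), array([ 0.2595,  0.0051, -0.0479]), 'rows>=4.3')
(array([-0.1456,  0.141 ,  0.027 ]), array([ 0.2595,  0.0051, -0.0479]), 'rows>=4.9')
(array([-0.1457,  0.0982,  0.1884]), array([ 0.2595,  0.0051, -0.0479]), 'rows>=6.2')
2.28 [0.4246 0.0291] 0 0.011 0.009 0 0 0 0;
2.10 [0.4371 0.0155] 0 0.023 0.022 0 0 0 0;
1.89 [0.4552 0.0028] 0 0.041 0.035 0 0 0 0;
1.68 [ 0.4762 -0.0056] 0 0.062 0.044 0 0 0 0;
1.47 [ 0.4962 -0.0092] 0 0.082 0.047 0 0 0 0;
1.26 [ 0.5141 -0.0092] 0 0.100 0.047 0 0 0 0;
1.05 [ 0.5323 -0.0057] 0 0.118 0.044 0 0 0 0;
0.84 [0.5501 0.0017] 0 0.136 0.036 0 0 0 0;
0.63 [0.5667 0.0131] 0 0.153 0.025 0 0 0 0;
0.42 [0.5809 0.0284] 0 0.167 0.010 0 0 0 0;
0.21 [0.5916 0.0472] 0 0.178 -0.009 0 0 0 0;
0.00 [0.598  0.0685] 0 0.184 -0.030 0 0 0 0;
```

```bash
python3 jog.py '0 -0.13 0.119 0.018 0.26 0 -0.048;0 -0.13 0.119 0.018 0.26 0 -0.048;0 -0.13 0.119 0.018 0.26 0 -0.048;0 -0.13 0.119 0.018 0.26 0 -0.048;0 -0.146 0.141 0.027 0.26 0 -0.048;0 -0.146 0.141 0.027 0.26 0 -0.048;0 -0.146 0.130 0.068 0.26 0 -0.048;0 -0.146 0.119 0.108 0.26 0 -0.048;0 -0.146 0.109 0.148 0.26 0 -0.048;0 -0.146 0.098 0.188 0.26 0 -0.048;0 -0.146 0.098 0.188 0.26 0 -0.048;0 -0.146 0.098 0.188 0.26 0 -0.048'
python3 - <<'E'
from h import *
import cv2
p,r=now();print(p,r)
b=get_image("top")[160:300,205:345]; cv2.imwrite("pics/s7.png",cv2.resize(b,(600,600),interpolation=cv2.INTER_CUBIC)[...,::-1])
E
```

```text
t: 9.65
tool_pos: [0.4108, 0.0386, 0.1295]
tool_rot: [-3.14, 0.001, 0.022]
contact_force: [0.2, -0.0, -0.2]
opening: -0.0001
grip_force: 0.0
[0.4108 0.0386 0.1295] [-3.1405  0.0009  0.0225]
```

View pics/s7.png

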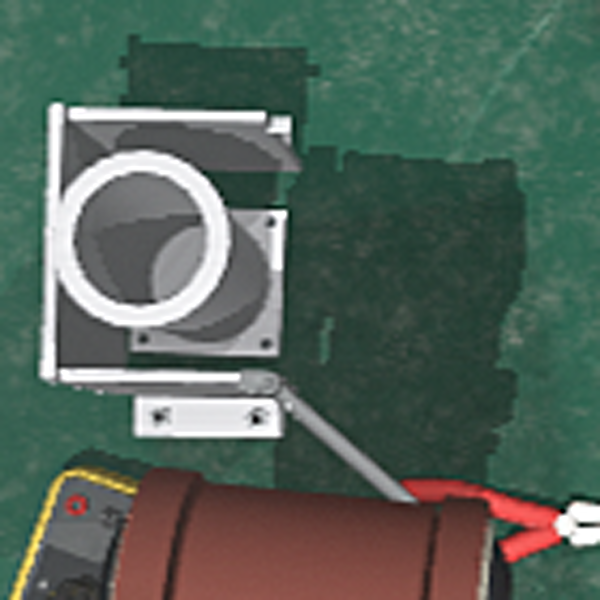

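The can stands freely at crop (145,238) and the keeper is still open. I've now viewed 12 pictures against the limit of 10, so I'll view no more and go by force and numbers.

```bash
python3 jog.py '0 0.011 0.009 0 0 0 0;0 0.023 0.022 0 0 0 0;0 0.041 0.035 0 0 0 0;0 0.062 0.044 0 0 0 0;0 0.082 0.047 0 0 0 0;0 0.100 0.047 0 0 0 0;0 0.118 0.044 0 0 0 0;0 0.136 0.036 0 0 0 0;0 0.153 0.025 0 0 0 0;0 0.167 0.010 0 0 0 0;0 0.178 -0.009 0 0 0 0;0 0.184 -0.020 0 0 0 0;0 0.184 -0.020 0 0 0 0'
```

```text
t: 10.78
tool_pos: [0.6006, 0.0598, 0.1351]
tool_rot: [-3.141, -0.003, 0.001]
contact_force: [0.0, -1.2, -0.1]
opening: -0.0002
grip_force: 0.0
```

```bash
python3 jog.py '0 0 -0.003 0 0 0 0;0 0 -0.006 0 0 0 0;0 0 -0.009 0 0 0 0;0 0 -0.009 0 0 0 0'
```

```text
t: 11.12
tool_pos: [0.5972, 0.067, 0.1318]
tool_rot: [-3.141, 0.002, 0.009]
contact_force: [-1.0, 0.2, -0.7]
opening: 0.0
grip_force: 0.0
```

```bash
python3 jog.py '0 0 -0.003 0 0 0 0;0 0 -0.005 0 0 0 0;0 0 -0.005 0 0 0 0'
python3 - <<'E'
from h import *
import cv2
b=get_image("top"); cv2.imwrite("pics/k1.png",b[...,::-1])
# hue-free check: print gray patch where the open bar was and along the shut position
g=cv2.cvtColor(b,cv2.COLOR_RGB2HSV)
for P in((.47,.048,.148),(.44,.013,.148),(.52,.087,.148),(.54,.087,.148),(.56,.087,.148),(.54,.075,.148)):
    u,v=np.round(proj("top",P)).astype(int); print(P,(u,v),b[v,u],g[v,u])
E
```

```text
t: 11.37
tool_pos: [0.5973, 0.0692, 0.1317]
tool_rot: [3.136, -0.002, -0.011]
contact_force: [-1.2, -8.5, 1.2]
opening: -0.0002
grip_force: 4.1
(0.47, 0.048, 0.148) (np.int64(287), np.int64(266)) [138  79  71] [  4 124 138]
(0.44, 0.013, 0.148) (np.int64(304), np.int64(282)) [51 65 56] [71 55 65]
(0.52, 0.087, 0.148) (np.int64(267), np.int64(241)) [145  86  76] [  4 121 145]
(0.54, 0.087, 0.148) (np.int64(268), np.int64(231)) [130 132 134] [105   8 134]
(0.56, 0.087, 0.148) (np.int64(268), np.int64(221)) [130 132 132] [ 90   4 132]
(0.54, 0.075, 0.148) (np.int64(274), np.int64(231)) [43 62 52] [74 78 62]
```

Contact at the stop (-8.5 N), and grey bar pixels lie along the shut line. I'll give it one small nudge, then back off and lift clear.

```bash
python3 jog.py '0 0 -0.001 0 0 0 0;0 0 -0.002 0 0 0 0;0 0 0.01 0 0 0 0;0 0 0.035 0 0 0 0;0 0 0.07 0 0 0 0;0 0 0.09 -0.03 0 0 0;0 0 0.10 -0.07 0 0 0;0 -0.03 0.13 -0.10 0 0 0;0 -0.06 0.16 -0.12 0 0 0;0 -0.06 0.20 -0.12 0 0 0;0 -0.06 0.24 -0.12 0 0 0;0 -0.06 0.24 -0.12 0 0 0;0 -0.06 0.24 -0.12 0 0 0;0 -0.06 0.24 -0.12 0 0 0'
python3 - <<'E'
from h import *
import cv2
b=get_image("top"); a=cv2.imread("pics/top0.png")[...,::-1]
for x in np.arange(.51,.64,.02):
    print("%.2f"%x,[int(b[tuple(np.round(proj("top",(x,y,.148))).astype(int)[::-1])].min()) for y in np.arange(.060,.112,.004)])
c=b[195:260,208:262]; g=cv2.cvtColor(cv2.resize(c,None,fx=4,fy=4,interpolation=cv2.INTER_CUBIC),cv2.COLOR_RGB2GRAY)
k=cv2.HoughCircles(g,cv2.HOUGH_GRADIENT,1,200,param1=120,param2=20,minRadius=65,maxRadius=105)
if k is not None:
    u,v,rr=k[0,0]; print("mouth",px("top",208+u/4,195+v/4,.19),rr)
d=cv2.absdiff(a,b).max(2)
for n,(u0,u1,v0,v1) in dict(meter=(195,250,265,345),cutters=(298,352,270,300),bottle=(425,452,265,290)).items(): print(n,(d[v0:v1,u0:u1]>60).mean())
E
```

```text
t: 12.58
tool_pos: [0.5378, -0.1678, 0.2512]
tool_rot: [-3.14, 0.003, 0.011]
contact_force: [0.7, 0.4, -0.4]
opening: -0.0
grip_force: 0.0
0.51 [59, 58, 56, 58, 44, 40, 122, 173, 147, 145, 123, 56, 66]
0.53 [71, 57, 50, 65, 41, 43, 190, 211, 161, 163, 76, 82, 85]
0.55 [63, 57, 48, 44, 51, 48, 215, 222, 88, 101, 92, 102, 100]
0.57 [66, 75, 56, 58, 64, 49, 226, 190, 141, 95, 76, 76, 248]
0.59 [83, 63, 46, 41, 60, 65, 195, 229, 65, 41, 36, 38, 38]
0.61 [53, 48, 39, 37, 53, 102, 192, 217, 67, 82, 82, 83, 82]
0.63 [50, 57, 40, 37, 42, 33, 211, 223, 230, 255, 255, 255, 255]
mouth [0.5652 0.1386 0.19  ] 82.1
meter 0.07681818181818181
cutters 0.08333333333333333
bottle 0.21481481481481482
```

The bar is straight across at y ≈ 0.085, so it is shut. The mouth is centred at (0.565, 0.139), which is rack y ≈ 43 mm. Handing in.

```bash
python3 -c "
from station import ctrl, job, get_image, camera_params, get_obs
print(job.finish_job())"
```

```text
the job is handed in; nothing more can be done
None
```

I handed the job in at about 13 s: the can stands upright in the rack about 43 mm from the back plate, the keeper is shut, and the arm never went near the bottle, multimeter or cutters; the judge gave no verdict back, and I viewed 12 pictures against the limit of 10.

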